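Rock a tight locating block out of its sprung nest

TASK

The steel locating block is stuck in the sprung nest of the inspection fixture, and the nest only sits on its dowels by its own weight, so a straight pull would bring the nest up with it. Grip the block by its upper tang and rock it side to side along the slot, tilting it several degrees each way again and again while easing it up, until it comes free; the nest must stay down on its base and the other things on the bench must be left alone. Finish while still holding the block: upright and still over the nest, its foot just clear of it, about 15 mm above the nest's top.

Things in the scene. Friction and masses are not known exactly. Their poses are not given: they have to be found in the camera images.
- block: the steel locating block to free, loose, 0.28-0.44 kg: foot 40 (x) x 24 (y) x 45 high, on it, centred, a tang 30 (x) x 16 (y) x 35 high to grip; 80 high in all. Origin: centre of the foot's underside, z up, x along the nest's slot. It starts upright on the rest pad in the nest, lowest 21 mm inside, shoulders (z = 45) 24 mm above the nest's top, axes along the fixture's
- fixture: dark steel base plate 130 (x) x 210 (y) x 20 high, bolted to the bench. Origin: centre of its underside, z up. It carries the nest, centred at y = -45 mm; a setting ring and a pin gauge stand on its other half
- nest_top (a point): centre of the nest's mouth, level with its top (56 mm above the bench), axes as the fixture's. The nest is an aluminium frame 100 (x) x 90 (y) x 36 high. Its slot runs along x, 64 mm long: 12 mm of room at each end of the block's foot. The foot stands on a pad 14 mm long in x, so it can rock about y
- jaw_mid (a point): point midway between the nest's two sprung steel jaws, 10 mm below nest_top, 11 mm above the seated foot's underside. The jaws (36 mm long in x, 18 high) pinch the foot in y with about 20 N each and give 1.5 mm. Tilted about y through this point to +x and -x in turn, and raised about 1 mm a swing, the block works up with little pull; pulled straight it holds more than the nest's weight
- nest (a joint): height (m) of the nest above its seat on the base: 0 when down. It is held down only by its own weight of about 18 N and slides freely upward on its dowels; jaws and block go with it
- setting_ring: bystander: steel ring 38 across, 14 high, standing on the fixture's base beside the nest; origin centre of underside
- pin_gauge: bystander: upright steel pin 14 across, 45 high, standing on the fixture's base beside the nest; origin centre of underside
- parallel_block: bystander: flat steel block with drilled holes, 75 x 50 x 25 high, on the bench beside the fixture; origin centre of underside
- vee_block: bystander: dark steel vee block 50 x 45 x 40 high, on the bench beside the fixture; origin centre of underside
- oil_bottle: bystander: red oil bottle 40 across, 110 high, on the bench on the fixture's far (+x) side; origin centre of underside
- screwdriver: bystander: screwdriver 170 long with a black handle, lying on the bench to the right; origin under its middle
- parts_tray: bystander: open blue tray 100 x 140 x 45 high on the bench to the left; origin centre of underside
Mind the look-alikes: they are no part of the job. What is shaped like the fixture but green, orange or yellow is not meant.

How it is judged:
On the way, in this order (a step that is already met when the one before it is completed fails the run):
1. the block is rocked more than 2.5 degrees to the slot's +x side, foot still at least 5 mm deep in the nest (angle between block's own x axis and vertical above 1.615 rad and z of block in the frame of nest_top below -0.005 m), for 0.02 s.
2. then it is rocked more than 2.5 degrees to the -x side, foot still in the nest (angle between block's own x axis and vertical below 1.527 rad and z of block in the frame of nest_top below -0.002 m), for 0.02 s.
At the end, for the whole second after the job is handed in: The block is held still in the fingers, clear of the nest: its foot 4 to 35 mm above the nest's top, within 25 mm of the nest's centre seen from above, upright within 8 degrees, touching nothing of the fixture; the nest is down on its base (within 2 mm) (z of block in the frame of nest_top between 0.004 and 0.035 m and horizontal distance between block and nest_top below 0.025 m and angle between block's own z axis and vertical below 0.14 rad and contact force between the fingers and block above 3 N and contact force between block and fixture below 0.3 N and linear speed of block below 0.02 m/s and value of joint nest below 0.002 m); the arm keeps its last pose, push and grip.
It fails at once if the nest is lifted more than 3 mm off its base (value of joint nest above 0.003 m).
It fails at once if a bystander is moved: ring or pin more than 15 mm, parallel block, vee block or bottle 20 mm, screwdriver or tray 30 mm (distance of any of setting_ring, pin_gauge from where it was at the start of the episode above 0.015 m or distance of any of parallel_block, oil_bottle, vee_block from where it was at the start of the episode above 0.02 m or distance of any of screwdriver, parts_tray from where it was at the start of the episode above 0.03 m).
It also fails if it takes over 64 s, if anything falls off the work surface, if the arm or the gripper's body presses on something with over 40 N, if the wrist force passes 120 N, or if a joint passes its speed limit or range.

ROBOT

A 6-joint arm with a two-finger parallel gripper is mounted at the origin on the work surface. World frame = base frame: x ahead of the robot, y to its left, z up, the work surface at z = 0. Lengths are in m, angles in rad, forces in N, time in s.
With the tool pointing down it reaches from about 0.225 to 0.875 m from the base axis. Payload 3.4 kg.
Tool frame: the origin (TCP) lies between the finger pads; the fingertips stand 19 mm ahead of it and the grasp point (between the pads) is the TCP; z points along the fingers, y is the line along which they close (so a half turn about z gives the same grasp; the last joint's range is limited). The gripper opens to 85 mm and grips with 20 to 120 N. Pads are 22 mm wide; open, the fingers measure 114 mm over their backs; the gripper's body (76 mm by 85 mm) begins 54 mm behind the grasp point. The pads swing forward as they close: fully open they stand 13 mm farther back than shut.
Start: joints at [-1.408, 0.276, 1.505, -0, 1.361, -0.121], TCP at [0.161, -0.552, 0.25] pointing down, gripper open.
Joint ranges: [-2.89, 2.89], [-0.75, 2.08], [0.22, 2.7], [-1.18, 4.32], [0.11, 2.71], [-2.7, 2.7]. Speed limits (rad/s): [2.57, 2.57, 3.14, 3.14, 3.14, 3.14].

INTERFACE

Orientations are given as a unit quaternion [w, x, y, z].
In Python, from rig import get_state, imaging, ticket gives the robot as it stands. The module is installed in compiled form; this text tells all that it offers.
- The arm moves only by the shell command python3 -m inch 'ROWS' [FORCE]. ROWS is JSON, a list of rows, each an object with "claw": the opening, from -1 (shut) to 1 (fully open); "travel": the shift along the world's x, y, z in units of 200 mm (1.0 is 200 mm), a list of three; "turn": the turn about the world's z in units of 180 degrees (1.0 is 180 degrees). A call has 1 to 5 rows; each row is the pose to reach, as a shift and turn from the pose commanded when the call began, turning the shorter way round; what a row does not reach only later rows make up. A row lasts 1/10 s, in which the tool goes at most 50 mm and 8.59 degrees, less where a joint would pass 70% of its speed; a pose out of reach is approached as far as the arm can. A call with a number of a shift or a turn outside -1 to 1 is refused whole. A call with a gripper value outside its range is refused whole. The fingers move at their own pace and stop on an object; FORCE is the grip in N (left out, the last holds). Time passes only in rows, so rows that repeat a pose let the fingers close. It gives the time, the measured TCP pose, the force, the opening and the grip force at its end, in the units of the state.
- get_state(): the state, without advancing time (a new reading comes with each control period).
- imaging.get_image(name): name is "scene" or "side" or "wrist"; returns the picture (384x512x3 uint8, red, green, blue); there is no depth.
- imaging.camera_params(name): a dict with "camera_matrix" (3x3 intrinsics, pixels), "cam_to_world" (4x4, takes a point from camera to world coordinates); the wrist camera has in their place "T_tool_cam" (4x4, takes a point from camera to tool coordinates, whose origin is the TCP and whose axes are the flange's). Camera axes: x right, y down, z forward; pixel columns grow to the right and rows downward; lengths in m; the calibration is good to about 2 mm. A picture is of the moment at which its call begins: read the wrist's pose just before it. camera_params takes no time and is no camera call.
- ticket.sign_off(): hands the job in; it is judged then, once.
The state is a dict: "clock": time; "qpos": joint angles; "qd": joint speeds; "effort": joint torques, N m; "position": TCP position; "ee_rot": TCP orientation; "contact_force": force on the tool from outside, world axes, zero at the start; "moment": the same for the moment, N m; "width": finger opening in m; "gripper_force": force on a finger pad.
Only numpy, scipy, OpenCV 4.12 (cv2) and the standard library are available. Lean on these libraries where they do the work, as an engineer would, in place of code of your own. Each camera call takes 0.05 s, during which the arm holds its last target. There are 200 camera calls.

## Working session

There is one attempt and no reset: what is moved stays moved. The work goes in short steps, Python scripts to look and compute and a shell command to move; the robot and the scene stay as the last step left them, time stands still between calls to the robot, and variables do not carry over. Pictures are saved under pics/ and viewed, at most 10 in all, crops included, and the job is handed in when it is done.

```bash
mkdir -p pics
python3 - <<'E'
from rig import get_state, imaging
import cv2,json,numpy as np
s=get_state();print(s)
for n in("scene","side"):
    im=imaging.get_image(n);cv2.imwrite(f"pics/{n}0.png",im[:,:,::-1])
    p=imaging.camera_params(n);print(n,np.round(p["camera_matrix"],1).tolist(),np.round(p["cam_to_world"],3).tolist())
print(imaging.camera_params("wrist"))
E
```

```text
{'clock': 0.0, 'qpos': array([-1.40796876e+00,  2.76602521e-01,  1.50611216e+00, -1.28880354e-05,
        1.36068727e+00, -1.20981338e-01]), 'qd': array([ 0.00062435, -0.00052856, -0.00044745, -0.00127375, -0.0017237 ,
       -0.00080537]), 'effort': array([-1.84939272e-03, -4.16782165e+01, -2.45812118e+01, -5.71231285e-04,
        1.11082866e-02,  2.52466144e-06]), 'position': array([ 0.16093084, -0.55152106,  0.24944373]), 'ee_rot': array([-9.04322033e-04,  9.89947851e-01,  1.41429958e-01, -2.52264577e-05]), 'contact_force': array([-0.13703475,  0.18061675,  0.16024797]), 'moment': array([-0.02217166,  0.02597675, -0.01020879]), 'gripper_force': 0.0, 'width': 0.0854114631753037}
scene [[399.8, 0.0, 258.0], [0.0, 399.8, 187.5], [0.0, 0.0, 1.0]] [[-0.753, 0.423, -0.504, 1.117], [0.658, 0.493, -0.569, 0.644], [0.008, -0.76, -0.649, 0.821], [0.0, 0.0, 0.0, 1.0]]
side [[475.6, 0.0, 250.8], [0.0, 475.6, 188.6], [0.0, 0.0, 1.0]] [[0.988, -0.102, 0.119, 0.328], [-0.156, -0.558, 0.815, -1.386], [-0.017, -0.824, -0.567, 1.056], [0.0, 0.0, 0.0, 1.0]]
{'camera_matrix': array([[276.84764702,   0.        , 254.98091702],
       [  0.        , 276.84764702, 191.64782117],
       [  0.        ,   0.        ,   1.        ]]), 'T_tool_cam': array([[ 2.73088940e-05, -9.61866500e-01, -2.73519350e-01,
         7.00670403e-02],
       [ 9.99999864e-01,  1.68663122e-04, -4.93283261e-04,
         9.00553265e-04],
       [ 5.20605271e-04, -2.73519299e-01,  9.61866374e-01,
        -1.24139156e-01],
       [ 0.00000000e+00,  0.00000000e+00,  0.00000000e+00,
         1.00000000e+00]])}
```

View pics/scene0.png

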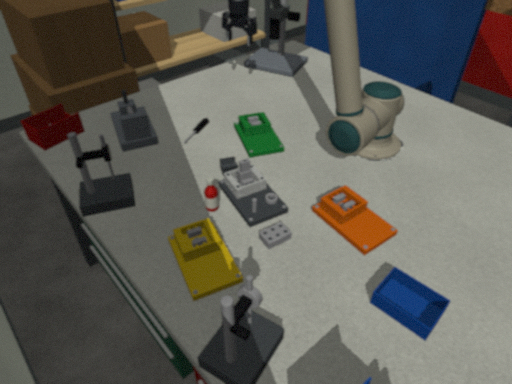

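View pics/side0.png

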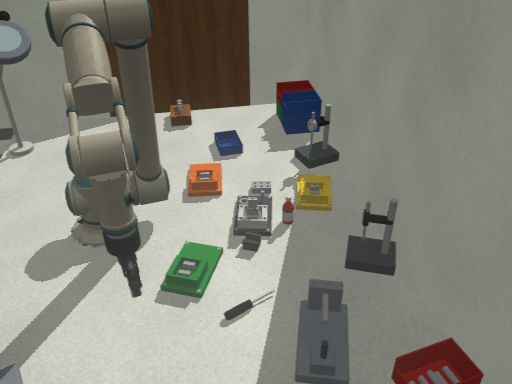

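The fixture (dark plate, grey nest with the block) is at about (250,190) in scene and (254,213) in side. The green, orange and yellow look-alikes stand around it.

```bash
cat > h.py <<'E'
import numpy as np,cv2
from rig import get_state, imaging
from scipy.spatial.transform import Rotation as R
def cam(n,s=None):
    p=imaging.camera_params(n);K=p["camera_matrix"]
    if n!="wrist": return K,p["cam_to_world"]
    s=s or get_state();T=np.eye(4);q=s["ee_rot"];T[:3,:3]=R.from_quat([*q[1:],q[0]]).as_matrix();T[:3,3]=s["position"]
    return K,T@p["T_tool_cam"]
def onplane(KT,uv,z):
    K,T=KT;d=T[:3,:3]@np.linalg.solve(K,[*uv,1]);o=T[:3,3];return o+d*(z-o[2])/d[2]
def proj(KT,P):
    K,T=KT;p=(np.atleast_2d(P)-T[:3,3])@T[:3,:3];u=p@K.T;return u[:,:2]/u[:,2:]
E
python3 - <<'E'
from h import *
print(onplane(cam("scene"),(253,192),.02),onplane(cam("side"),(254,216),.02))
a=cv2.resize(cv2.imread("pics/scene0.png")[140:240,190:310],None,fx=4,fy=4,interpolation=2)
b=cv2.resize(cv2.imread("pics/side0.png")[165:265,210:310],None,fx=4,fy=4,interpolation=2)
cv2.imwrite("pics/crop.png",np.hstack([a[:400],b[:400]])[:, :])
E
```

```text
[ 0.52095305 -0.0520225   0.02      ] [ 0.52957078 -0.06769059  0.02      ]
```

View pics/crop.png

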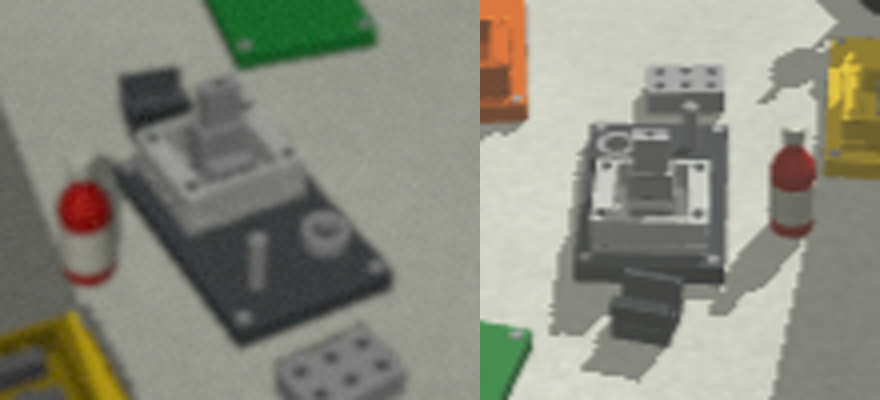

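Run:
```python
from h import *
c=cam("side")
P=np.array([onplane(c,(210+x/4-.4,165+y/4-.4),.02) for x,y in[(110,125),(247,126),(245,268),(95,265)]])
print(P.round(3),P.mean(0));y=P[[0,1]].mean(0)-P[[2,3]].mean(0);print("yaw",np.degrees(np.arctan2(-y[0],y[1])))
print(onplane(c,(252,198.6),.112), onplane(cam("scene"),(244.2,161),.112))
q=get_state()["ee_rot"];print(R.from_quat([*q[1:],q[0]]).as_matrix().round(3))
```

```text
[[ 0.487  0.065  0.02 ]
 [ 0.613  0.041  0.02 ]
 [ 0.572 -0.163  0.02 ]
 [ 0.447 -0.137  0.02 ]] [ 0.52978211 -0.04830708  0.02      ]
yaw -11.316077247484941
[ 0.52045244 -0.088655    0.112     ] [ 0.51853008 -0.09480223  0.112     ]
[[ 0.96   0.28  -0.   ]
 [ 0.28  -0.96   0.002]
 [ 0.    -0.002 -1.   ]]
```

```bash
python3 -m inch '[{"claw":1,"travel":[0.15,0.2,0],"turn":-0.04},{"claw":1,"travel":[0.3,0.4,0],"turn":-0.08},{"claw":1,"travel":[0.45,0.6,0],"turn":-0.12},{"claw":1,"travel":[0.6,0.8,0],"turn":-0.153},{"claw":1,"travel":[0.75,1.0,0],"turn":-0.153}]' 40
python3 -m inch '[{"claw":1,"travel":[0.15,0.2,0],"turn":0},{"claw":1,"travel":[0.3,0.4,0],"turn":0},{"claw":1,"travel":[0.45,0.6,0],"turn":0},{"claw":1,"travel":[0.6,0.8,0],"turn":0},{"claw":1,"travel":[0.75,1.0,0],"turn":0}]'
python3 -m inch '[{"claw":1,"travel":[0.15,0.15,0],"turn":0},{"claw":1,"travel":[0.3,0.3,0],"turn":0},{"claw":1,"travel":[0.3,0.3,0],"turn":0},{"claw":1,"travel":[0.3,0.3,0],"turn":0}]'
python3 - <<'E'
from h import *
s=get_state();q=s["ee_rot"];print(s["position"],np.degrees(R.from_quat([*q[1:],q[0]]).as_matrix()[:2,0]))
im=imaging.get_image("wrist");cv2.imwrite("pics/w1.png",im[:,:,::-1])
E
```

```text
clock: 0.6
position: [0.3116, -0.3502, 0.25]
ee_rot: [-0.0, 0.995, -0.1, -0.0]
contact_force: [0.6, -0.3, -0.1]
width: 0.0851
gripper_force: 0.0
clock: 1.1
position: [0.4617, -0.1501, 0.2502]
ee_rot: [0.0, 0.995, -0.098, -0.0]
contact_force: [1.0, -0.2, 0.6]
width: 0.0854
gripper_force: 0.0
clock: 1.5
position: [0.5209, -0.0913, 0.2496]
ee_rot: [0.0, 0.995, -0.097, -0.001]
contact_force: [-0.3, -1.0, -0.7]
width: 0.0854
gripper_force: 0.0
[ 0.52091149 -0.09125729  0.24960562] [ 56.21576964 -11.07165709]
```

View pics/w1.png

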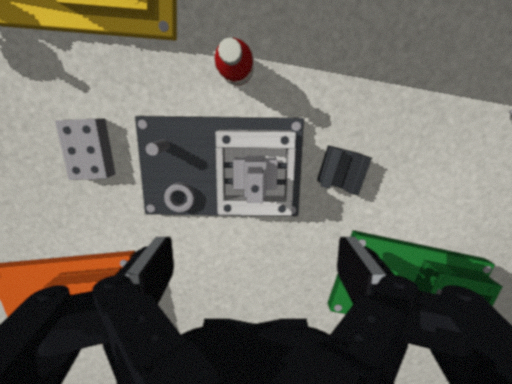

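Run:
```python
from h import *
a=cv2.resize(cv2.imread("pics/w1.png")[110:222,205:309],None,fx=5,fy=5,interpolation=2);cv2.imwrite("pics/w1c.png",a)
```

```text
(no output)
```

View pics/w1c.png

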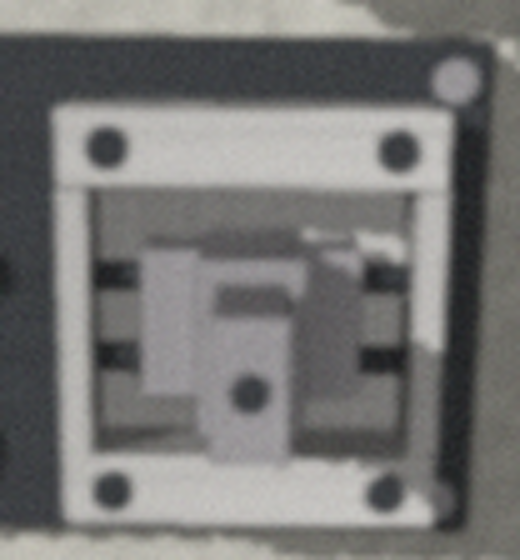

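Run:
```python
from h import *
c=cam("wrist");f=lambda p,z:onplane(c,(205+p[0]/5-.4,110+p[1]/5-.4),z)
P=np.array([f(p,.056) for p in[(52,107),(452,108),(438,525),(67,520)]]);print(P.round(4),P.mean(0))
for i in range(4):
  d=P[i]-P[i-1];print(np.linalg.norm(d).round(4),np.degrees(np.arctan2(d[1],d[0])).round(1))
T=np.array([f(p,.115) for p in[(213,316),(292,316),(289,462),(210,460)]]);print(T.round(4),T.mean(0),f((250,395),.115))
```

```text
[[ 0.5785 -0.0582  0.056 ]
 [ 0.5608 -0.1463  0.056 ]
 [ 0.4627 -0.1274  0.056 ]
 [ 0.4817 -0.0387  0.056 ]] [ 0.52091158 -0.09263942  0.056     ]
0.0988 -11.4
0.0899 -101.4
0.0999 169.1
0.0907 78.0
[[ 0.5366 -0.0881  0.115 ]
 [ 0.5337 -0.1029  0.115 ]
 [ 0.505  -0.0968  0.115 ]
 [ 0.5084 -0.0817  0.115 ]] [ 0.52093456 -0.09239438  0.115     ] [ 0.51990503 -0.09199581  0.115     ]
```

The wrist view puts the nest centre at (0.5209, -0.0926) with yaw -11.4°. The tang sits at the same spot. Descending now to grip it.

```bash
python3 -m inch '[{"claw":1,"travel":[0,-0.0065,-0.2],"turn":-0.001},{"claw":1,"travel":[0,-0.0065,-0.4],"turn":-0.001},{"claw":1,"travel":[0,-0.0065,-0.6],"turn":-0.001},{"claw":1,"travel":[0,-0.0065,-0.7],"turn":-0.001},{"claw":1,"travel":[0,-0.0065,-0.738],"turn":-0.001}]' 25
python3 -m inch '[{"claw":0,"travel":[0,0,0],"turn":0},{"claw":-0.3,"travel":[0,0,0],"turn":0},{"claw":-0.6,"travel":[0,0,0],"turn":0},{"claw":-1,"travel":[0,0,0],"turn":0},{"claw":-1,"travel":[0,0,0],"turn":0}]' 25
python3 -m inch '[{"claw":-1,"travel":[0,0,0],"turn":0},{"claw":-1,"travel":[0,0,0],"turn":0},{"claw":-1,"travel":[0,0,0],"turn":0}]' 25
```

```text
clock: 2.05
position: [0.5182, -0.0941, 0.1005]
ee_rot: [-0.0, 0.995, -0.101, -0.003]
contact_force: [-0.3, -0.0, -0.1]
width: 0.0854
gripper_force: 0.0
clock: 2.55
position: [0.5219, -0.0924, 0.104]
ee_rot: [-0.001, 0.995, -0.1, 0.001]
contact_force: [-0.6, 1.4, 2.5]
width: 0.0156
gripper_force: 28.5
clock: 2.85
position: [0.5219, -0.0925, 0.1039]
ee_rot: [-0.001, 0.995, -0.1, 0.001]
contact_force: [-0.0, 3.1, 6.0]
width: 0.0155
gripper_force: 29.1
```

```bash
python3 -m inch '[{"claw":-1,"travel":[0.006,-0.0012,0],"turn":0},{"claw":-1,"travel":[0.012,-0.0024,0],"turn":0},{"claw":-1,"travel":[0.018,-0.0036,0],"turn":0},{"claw":-1,"travel":[0.024,-0.005,0],"turn":0},{"claw":-1,"travel":[0.024,-0.005,0],"turn":0}]' 25
python3 - <<'E'
from h import *
a=imaging.get_image("wrist")[:,:,::-1];b=imaging.get_image("side")[:,:,::-1]
cv2.imwrite("pics/r1.png",np.hstack([cv2.resize(a[130:290,165:345],(450,400),interpolation=2),cv2.resize(b[175:245,222:282],(343,400),interpolation=2)]))
E
```

```text
clock: 3.35
position: [0.5228, -0.0927, 0.1038]
ee_rot: [-0.001, 0.995, -0.1, -0.003]
contact_force: [-7.4, 4.2, 14.3]
width: 0.016
gripper_force: 30.3
```

View pics/r1.png

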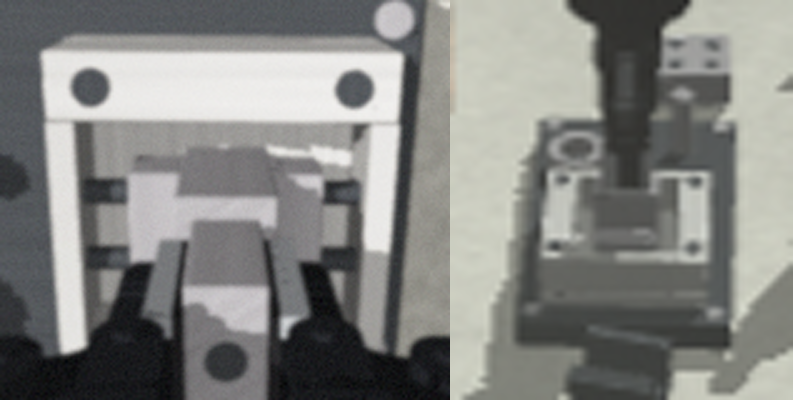

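```bash
python3 -m inch '[{"claw":-1,"travel":[0,0,0.004],"turn":0},{"claw":-1,"travel":[0,0,0.008],"turn":0},{"claw":-1,"travel":[0,0,0.008],"turn":0},{"claw":-1,"travel":[0,0,0.008],"turn":0}]' 25
```

```text
clock: 3.85
position: [0.5227, -0.0927, 0.1039]
ee_rot: [-0.001, 0.995, -0.1, -0.003]
contact_force: [-4.4, 4.0, 2.9]
width: 0.0158
gripper_force: 28.8
```

```bash
python3 -m inch '[{"claw":-1,"travel":[0.01,-0.002,0],"turn":0},{"claw":-1,"travel":[0.02,-0.004,0],"turn":0},{"claw":-1,"travel":[0.03,-0.006,0],"turn":0},{"claw":-1,"travel":[0.03,-0.006,0],"turn":0}]' 25
python3 -c "
from h import *
s=get_state();print(s['position'],s['contact_force'],s['moment'])"
```

```text
clock: 4.25
position: [0.527, -0.0935, 0.1037]
ee_rot: [-0.001, 0.995, -0.1, -0.005]
contact_force: [-7.9, 3.5, 5.8]
width: 0.0157
gripper_force: 29.3
[ 0.52703409 -0.09351523  0.10367324] [-7.87304249  3.49078838  5.76888851] [ 0.7111358   1.41485185 -0.2077138 ]
```

```bash
cat > t.py <<'E'
from h import *
import sys
a=imaging.get_image("wrist")[:,:,::-1];cv2.imwrite(f"pics/raw_{sys.argv[1]}.png",a)
c=cv2.resize(a[130:290,165:345],(450,400),interpolation=2)
r=cv2.imread("pics/r1.png")[:,:450]
g=lambda m:cv2.cvtColor(m,cv2.COLOR_BGR2GRAY)
for n,(x0,y0,x1,y1) in dict(hole=(198,335,256,388),tangtop=(180,205,275,250),shoulder=(125,140,330,175),nest=(40,60,400,120)).items():
    t=g(r)[y0:y1,x0:x1];m=cv2.matchTemplate(g(c),t,cv2.TM_CCOEFF_NORMED);_,v,_,l=cv2.minMaxLoc(m);print(n,round(v,2),l[0]-x0,l[1]-y0)
E
python3 t.py p1
```

```text
hole 0.99 0 1
tangtop 0.95 0 5
shoulder 0.97 1 14
nest 0.99 0 16
```

Tilt confirmed: the tang stays put in the fingers while the shoulder and nest shift. Now swinging the other way.

```bash
python3 -m inch '[{"claw":-1,"travel":[-0.022,0.0044,0.002],"turn":0},{"claw":-1,"travel":[-0.044,0.009,0.004],"turn":0},{"claw":-1,"travel":[-0.066,0.0132,0.006],"turn":0},{"claw":-1,"travel":[-0.088,0.0176,0.008],"turn":0},{"claw":-1,"travel":[-0.1,0.02,0.008],"turn":0}]' 25
python3 t.py p2
```

```text
clock: 4.8
position: [0.5157, -0.0915, 0.106]
ee_rot: [-0.0, 0.995, -0.1, 0.005]
contact_force: [9.7, 2.2, -9.7]
width: 0.0156
gripper_force: 26.3
hole 0.99 0 -2
tangtop 0.93 1 -9
shoulder 0.9 -2 -23
nest 0.99 -1 -27
```

```bash
python3 -m inch '[{"claw":-1,"travel":[0.025,-0.005,0.001],"turn":0},{"claw":-1,"travel":[0.05,-0.01,0.002],"turn":0},{"claw":-1,"travel":[0.075,-0.015,0.004],"turn":0},{"claw":-1,"travel":[0.1,-0.02,0.005],"turn":0}]' 25
python3 -m inch '[{"claw":-1,"travel":[-0.025,0.005,0.001],"turn":0},{"claw":-1,"travel":[-0.05,0.01,0.002],"turn":0},{"claw":-1,"travel":[-0.075,0.015,0.004],"turn":0},{"claw":-1,"travel":[-0.1,0.02,0.005],"turn":0}]' 25
python3 -m inch '[{"claw":-1,"travel":[0.025,-0.005,0.001],"turn":0},{"claw":-1,"travel":[0.05,-0.01,0.002],"turn":0},{"claw":-1,"travel":[0.075,-0.015,0.004],"turn":0},{"claw":-1,"travel":[0.1,-0.02,0.005],"turn":0}]' 25
python3 -m inch '[{"claw":-1,"travel":[-0.025,0.005,0.001],"turn":0},{"claw":-1,"travel":[-0.05,0.01,0.002],"turn":0},{"claw":-1,"travel":[-0.075,0.015,0.004],"turn":0},{"claw":-1,"travel":[-0.1,0.02,0.005],"turn":0}]' 25
python3 t.py p3
```

```text
clock: 5.25
position: [0.5265, -0.0934, 0.1053]
ee_rot: [-0.002, 0.995, -0.1, -0.006]
contact_force: [-7.0, 4.9, -3.0]
width: 0.0155
gripper_force: 27.2
clock: 5.65
position: [0.5156, -0.0917, 0.108]
ee_rot: [-0.0, 0.995, -0.1, 0.004]
contact_force: [8.3, 2.9, -9.1]
width: 0.0155
gripper_force: 25.3
clock: 6.05
position: [0.5269, -0.0936, 0.1076]
ee_rot: [-0.001, 0.995, -0.1, -0.006]
contact_force: [-7.2, 4.8, -2.7]
width: 0.0157
gripper_force: 25.9
clock: 6.45
position: [0.5157, -0.0919, 0.1102]
ee_rot: [-0.0, 0.995, -0.1, 0.005]
contact_force: [7.7, 3.6, -9.2]
width: 0.0153
gripper_force: 24.6
hole 0.98 0 -8
tangtop 0.9 0 -13
shoulder 0.85 -3 -26
nest 0.88 -3 -30
```

```bash
python3 -m inch '[{"claw":-1,"travel":[0.027,-0.005,0.001],"turn":0},{"claw":-1,"travel":[0.055,-0.011,0.002],"turn":0},{"claw":-1,"travel":[0.082,-0.016,0.003],"turn":0},{"claw":-1,"travel":[0.11,-0.022,0.004],"turn":0}]' 45
python3 -m inch '[{"claw":-1,"travel":[-0.027,0.005,0.001],"turn":0},{"claw":-1,"travel":[-0.055,0.011,0.002],"turn":0},{"claw":-1,"travel":[-0.082,0.016,0.003],"turn":0},{"claw":-1,"travel":[-0.11,0.022,0.004],"turn":0}]' 45
python3 -m inch '[{"claw":-1,"travel":[0.027,-0.005,0.001],"turn":0},{"claw":-1,"travel":[0.055,-0.011,0.002],"turn":0},{"claw":-1,"travel":[0.082,-0.016,0.003],"turn":0},{"claw":-1,"travel":[0.11,-0.022,0.004],"turn":0}]' 45
python3 -m inch '[{"claw":-1,"travel":[-0.027,0.005,0.001],"turn":0},{"claw":-1,"travel":[-0.055,0.011,0.002],"turn":0},{"claw":-1,"travel":[-0.082,0.016,0.003],"turn":0},{"claw":-1,"travel":[-0.11,0.022,0.004],"turn":0}]' 45
python3 t.py p4
```

```text
clock: 6.9
position: [0.5273, -0.0938, 0.1094]
ee_rot: [-0.001, 0.995, -0.1, -0.007]
contact_force: [-9.1, 6.2, -3.1]
width: 0.0153
gripper_force: 49.3
clock: 7.3
position: [0.5172, -0.0922, 0.1121]
ee_rot: [0.0, 0.995, -0.1, 0.006]
contact_force: [10.9, 3.5, -11.7]
width: 0.0152
gripper_force: 47.2
clock: 7.7
position: [0.5277, -0.0939, 0.1112]
ee_rot: [-0.001, 0.995, -0.1, -0.007]
contact_force: [-9.5, 6.7, -3.1]
width: 0.0154
gripper_force: 48.3
clock: 8.1
position: [0.5173, -0.0923, 0.1139]
ee_rot: [0.0, 0.995, -0.1, 0.007]
contact_force: [10.4, 4.1, -10.3]
width: 0.0156
gripper_force: 46.3
hole 0.98 0 -10
tangtop 0.9 -1 -12
shoulder 0.82 -3 -22
nest 0.71 -6 -25
```

```bash
python3 -m inch '[{"claw":-1,"travel":[0.03,-0.005,0.001],"turn":0},{"claw":-1,"travel":[0.06,-0.011,0.003],"turn":0},{"claw":-1,"travel":[0.09,-0.016,0.004],"turn":0},{"claw":-1,"travel":[0.12,-0.021,0.006],"turn":0}]' 45
python3 -m inch '[{"claw":-1,"travel":[-0.03,0.007,0.001],"turn":0},{"claw":-1,"travel":[-0.06,0.013,0.003],"turn":0},{"claw":-1,"travel":[-0.09,0.019,0.004],"turn":0},{"claw":-1,"travel":[-0.12,0.025,0.006],"turn":0}]' 45
python3 -m inch '[{"claw":-1,"travel":[0.03,-0.005,0.001],"turn":0},{"claw":-1,"travel":[0.06,-0.011,0.003],"turn":0},{"claw":-1,"travel":[0.09,-0.016,0.004],"turn":0},{"claw":-1,"travel":[0.12,-0.023,0.006],"turn":0}]' 45
python3 -m inch '[{"claw":-1,"travel":[-0.03,0.007,0.001],"turn":0},{"claw":-1,"travel":[-0.06,0.013,0.003],"turn":0},{"claw":-1,"travel":[-0.09,0.019,0.004],"turn":0},{"claw":-1,"travel":[-0.12,0.025,0.006],"turn":0}]' 45
python3 t.py p5
```

```text
clock: 8.55
position: [0.5297, -0.094, 0.113]
ee_rot: [-0.001, 0.995, -0.1, -0.007]
contact_force: [-9.8, 5.0, -4.2]
width: 0.015
gripper_force: 46.9
clock: 8.95
position: [0.5171, -0.0919, 0.1164]
ee_rot: [0.001, 0.995, -0.1, 0.007]
contact_force: [10.0, 3.7, -11.8]
width: 0.0148
gripper_force: 44.7
clock: 9.35
position: [0.53, -0.094, 0.1156]
ee_rot: [-0.001, 0.995, -0.1, -0.007]
contact_force: [-8.7, 5.0, -4.8]
width: 0.0151
gripper_force: 45.4
clock: 9.75
position: [0.517, -0.0917, 0.1189]
ee_rot: [0.001, 0.995, -0.1, 0.006]
contact_force: [8.6, 2.0, -11.3]
width: 0.0148
gripper_force: 44.1
hole 0.97 0 -15
tangtop 0.89 -1 -15
shoulder 0.68 -4 -27
nest 0.54 -7 -29
```

Run:
```python
from h import *
a=cv2.imread("pics/raw_p5.png");b=imaging.get_image("side")[:,:,::-1]
cv2.imwrite("pics/r5.png",np.hstack([cv2.resize(a[130:290,165:345],(450,400),interpolation=2),cv2.resize(b[175:245,222:282],(343,400),interpolation=2)]))
```

```text
(no output)
```

View pics/r5.png

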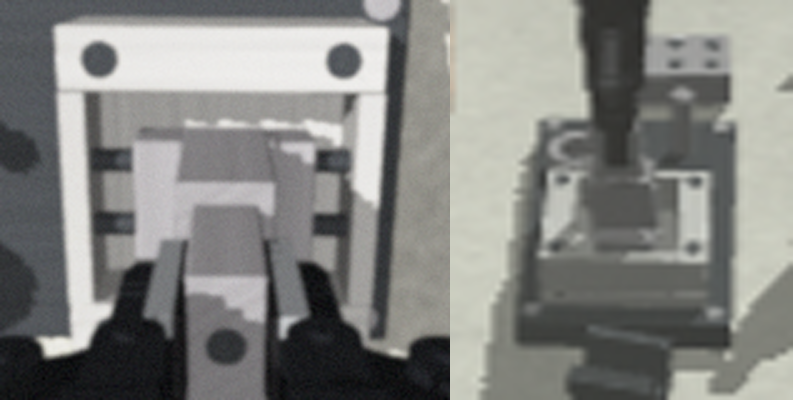

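Nest still down, and the block is visibly higher. The tang has slipped a little in the pads, so I'll grip harder and continue.

```bash
python3 -m inch '[{"claw":-1,"travel":[0.028,-0.005,0.001],"turn":0},{"claw":-1,"travel":[0.056,-0.011,0.003],"turn":0},{"claw":-1,"travel":[0.084,-0.016,0.004],"turn":0},{"claw":-1,"travel":[0.11,-0.021,0.005],"turn":0}]' 60
python3 -m inch '[{"claw":-1,"travel":[-0.03,0.006,0.001],"turn":0},{"claw":-1,"travel":[-0.06,0.012,0.003],"turn":0},{"claw":-1,"travel":[-0.09,0.018,0.004],"turn":0},{"claw":-1,"travel":[-0.12,0.024,0.005],"turn":0}]' 60
python3 -m inch '[{"claw":-1,"travel":[0.03,-0.006,0.001],"turn":0},{"claw":-1,"travel":[0.06,-0.012,0.003],"turn":0},{"claw":-1,"travel":[0.09,-0.018,0.004],"turn":0},{"claw":-1,"travel":[0.12,-0.024,0.005],"turn":0}]' 60
python3 -m inch '[{"claw":-1,"travel":[-0.03,0.006,0.001],"turn":0},{"claw":-1,"travel":[-0.06,0.012,0.003],"turn":0},{"claw":-1,"travel":[-0.09,0.018,0.004],"turn":0},{"claw":-1,"travel":[-0.12,0.024,0.005],"turn":0}]' 60
python3 t.py p6
```

```text
clock: 10.25
position: [0.5276, -0.0932, 0.1181]
ee_rot: [-0.001, 0.995, -0.099, -0.007]
contact_force: [-8.7, 3.8, -1.6]
width: 0.0151
gripper_force: 63.0
clock: 10.65
position: [0.5157, -0.0913, 0.1209]
ee_rot: [0.001, 0.995, -0.1, 0.007]
contact_force: [10.9, 1.4, -14.0]
width: 0.015
gripper_force: 60.4
clock: 11.05
position: [0.5278, -0.0932, 0.1201]
ee_rot: [-0.001, 0.995, -0.099, -0.007]
contact_force: [-10.5, 3.7, -2.2]
width: 0.0149
gripper_force: 61.6
clock: 11.45
position: [0.5157, -0.0913, 0.123]
ee_rot: [0.001, 0.995, -0.1, 0.007]
contact_force: [10.3, 0.7, -12.6]
width: 0.0151
gripper_force: 59.2
hole 0.97 0 -18
tangtop 0.89 -1 -18
shoulder 0.65 79 194
nest 0.43 -9 -36
```

```bash
python3 -m inch '[{"claw":-1,"travel":[0.03,-0.006,0.001],"turn":0},{"claw":-1,"travel":[0.06,-0.012,0.003],"turn":0},{"claw":-1,"travel":[0.09,-0.018,0.004],"turn":0},{"claw":-1,"travel":[0.12,-0.024,0.006],"turn":0}]' 60
python3 -m inch '[{"claw":-1,"travel":[-0.03,0.006,0.001],"turn":0},{"claw":-1,"travel":[-0.06,0.012,0.003],"turn":0},{"claw":-1,"travel":[-0.09,0.018,0.004],"turn":0},{"claw":-1,"travel":[-0.12,0.024,0.005],"turn":0}]' 60
python3 -m inch '[{"claw":-1,"travel":[0.03,-0.006,0.001],"turn":0},{"claw":-1,"travel":[0.06,-0.012,0.003],"turn":0},{"claw":-1,"travel":[0.09,-0.018,0.004],"turn":0},{"claw":-1,"travel":[0.12,-0.024,0.006],"turn":0}]' 60
python3 -m inch '[{"claw":-1,"travel":[-0.03,0.006,0.001],"turn":0},{"claw":-1,"travel":[-0.06,0.012,0.003],"turn":0},{"claw":-1,"travel":[-0.09,0.018,0.004],"turn":0},{"claw":-1,"travel":[-0.12,0.024,0.005],"turn":0}]' 60
python3 -m inch '[{"claw":-1,"travel":[0.03,-0.006,0.001],"turn":0},{"claw":-1,"travel":[0.06,-0.012,0.003],"turn":0},{"claw":-1,"travel":[0.09,-0.018,0.004],"turn":0},{"claw":-1,"travel":[0.12,-0.024,0.006],"turn":0}]' 60
python3 -m inch '[{"claw":-1,"travel":[-0.03,0.006,0.001],"turn":0},{"claw":-1,"travel":[-0.06,0.012,0.003],"turn":0},{"claw":-1,"travel":[-0.09,0.018,0.004],"turn":0},{"claw":-1,"travel":[-0.12,0.024,0.005],"turn":0}]' 60
python3 t.py p7
```

```text
clock: 11.9
position: [0.5277, -0.0932, 0.1222]
ee_rot: [-0.001, 0.995, -0.099, -0.007]
contact_force: [-9.9, 4.2, -4.2]
width: 0.0146
gripper_force: 60.0
clock: 12.3
position: [0.5155, -0.0912, 0.1251]
ee_rot: [0.001, 0.995, -0.1, 0.007]
contact_force: [11.9, 1.1, -12.2]
width: 0.015
gripper_force: 58.8
clock: 12.7
position: [0.5278, -0.0932, 0.1244]
ee_rot: [-0.001, 0.995, -0.1, -0.007]
contact_force: [-11.7, 3.3, -3.8]
width: 0.0146
gripper_force: 59.8
clock: 13.1
position: [0.5152, -0.0911, 0.1272]
ee_rot: [0.001, 0.995, -0.1, 0.007]
contact_force: [9.7, 0.4, -11.9]
width: 0.0146
gripper_force: 58.8
clock: 13.5
position: [0.528, -0.0932, 0.1266]
ee_rot: [-0.001, 0.995, -0.099, -0.007]
contact_force: [-9.1, 4.1, -4.2]
width: 0.0146
gripper_force: 59.8
clock: 13.9
position: [0.5151, -0.0911, 0.1294]
ee_rot: [0.001, 0.995, -0.1, 0.006]
contact_force: [8.7, 0.7, -12.4]
width: 0.0146
gripper_force: 58.8
hole 0.96 0 -23
tangtop 0.88 -1 -22
shoulder 0.63 79 191
nest 0.41 26 118
```

```bash
python3 -m inch '[{"claw":-1,"travel":[0.03,-0.006,0.001],"turn":0},{"claw":-1,"travel":[0.06,-0.012,0.002],"turn":0},{"claw":-1,"travel":[0.09,-0.018,0.003],"turn":0},{"claw":-1,"travel":[0.12,-0.024,0.005],"turn":0}]' 75
python3 -m inch '[{"claw":-1,"travel":[-0.03,0.006,0.001],"turn":0},{"claw":-1,"travel":[-0.06,0.012,0.002],"turn":0},{"claw":-1,"travel":[-0.09,0.018,0.003],"turn":0},{"claw":-1,"travel":[-0.12,0.024,0.005],"turn":0}]' 75
python3 -m inch '[{"claw":-1,"travel":[0.03,-0.006,0.001],"turn":0},{"claw":-1,"travel":[0.06,-0.012,0.002],"turn":0},{"claw":-1,"travel":[0.09,-0.018,0.003],"turn":0},{"claw":-1,"travel":[0.12,-0.024,0.005],"turn":0}]' 75
python3 -m inch '[{"claw":-1,"travel":[-0.03,0.006,0.001],"turn":0},{"claw":-1,"travel":[-0.06,0.012,0.002],"turn":0},{"claw":-1,"travel":[-0.09,0.018,0.003],"turn":0},{"claw":-1,"travel":[-0.12,0.024,0.005],"turn":0}]' 75
python3 t.py p8
python3 - <<'E'
from h import *
a=cv2.imread("pics/raw_p8.png");b=imaging.get_image("side")[:,:,::-1]
cv2.imwrite("pics/r8.png",np.hstack([cv2.resize(a[130:290,165:345],(450,400),interpolation=2),cv2.resize(b[175:245,222:282],(343,400),interpolation=2)]))
E
```

```text
clock: 14.35
position: [0.5275, -0.0931, 0.1287]
ee_rot: [-0.001, 0.995, -0.099, -0.008]
contact_force: [-11.8, 2.7, -1.2]
width: 0.0142
gripper_force: 78.3
clock: 14.75
position: [0.5153, -0.0911, 0.1313]
ee_rot: [0.001, 0.995, -0.1, 0.007]
contact_force: [9.4, 0.4, -14.4]
width: 0.0142
gripper_force: 75.5
clock: 15.15
position: [0.5277, -0.0931, 0.1307]
ee_rot: [-0.001, 0.995, -0.099, -0.007]
contact_force: [-9.3, 4.0, -4.0]
width: 0.0139
gripper_force: 76.7
clock: 15.55
position: [0.5151, -0.0911, 0.1334]
ee_rot: [0.001, 0.995, -0.1, 0.006]
contact_force: [8.5, 1.5, -11.8]
width: 0.0144
gripper_force: 74.3
hole 0.95 0 -26
tangtop 0.87 -2 -23
shoulder 0.62 78 192
nest 0.48 24 -42
```

View pics/r8.png

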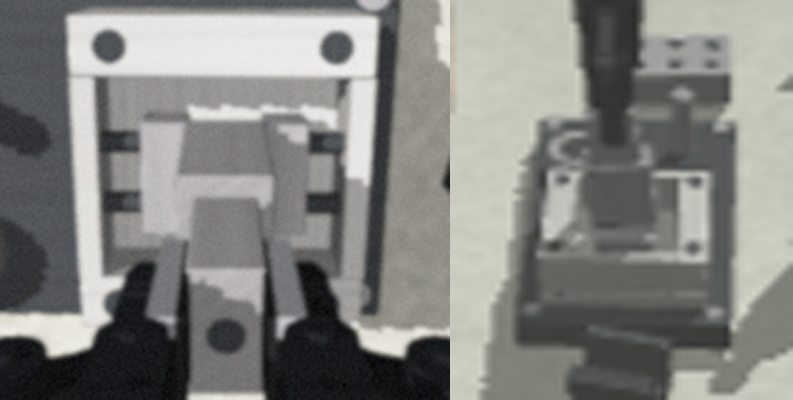

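```bash
python3 -m inch '[{"claw":-1,"travel":[0.03,-0.006,0.001],"turn":0},{"claw":-1,"travel":[0.06,-0.012,0.002],"turn":0},{"claw":-1,"travel":[0.09,-0.018,0.003],"turn":0},{"claw":-1,"travel":[0.12,-0.024,0.005],"turn":0}]' 90
python3 -m inch '[{"claw":-1,"travel":[-0.03,0.006,0.001],"turn":0},{"claw":-1,"travel":[-0.06,0.012,0.002],"turn":0},{"claw":-1,"travel":[-0.09,0.018,0.003],"turn":0},{"claw":-1,"travel":[-0.12,0.024,0.005],"turn":0}]' 90
python3 -m inch '[{"claw":-1,"travel":[0.03,-0.006,0.001],"turn":0},{"claw":-1,"travel":[0.06,-0.012,0.002],"turn":0},{"claw":-1,"travel":[0.09,-0.018,0.003],"turn":0},{"claw":-1,"travel":[0.12,-0.024,0.005],"turn":0}]' 90
python3 -m inch '[{"claw":-1,"travel":[-0.03,0.006,0.001],"turn":0},{"claw":-1,"travel":[-0.06,0.012,0.002],"turn":0},{"claw":-1,"travel":[-0.09,0.018,0.003],"turn":0},{"claw":-1,"travel":[-0.12,0.024,0.005],"turn":0}]' 90
python3 t.py p9
```

```text
clock: 16.05
position: [0.5278, -0.0932, 0.1327]
ee_rot: [-0.001, 0.995, -0.1, -0.007]
contact_force: [-7.4, 4.1, -3.8]
width: 0.014
gripper_force: 91.8
clock: 16.45
position: [0.515, -0.0908, 0.1357]
ee_rot: [0.0, 0.995, -0.1, 0.006]
contact_force: [7.2, 5.8, -2.1]
width: 0.014
gripper_force: 91.0
clock: 16.85
position: [0.5338, -0.0951, 0.136]
ee_rot: [0.001, 0.995, -0.1, -0.0]
contact_force: [-2.6, -0.2, 0.8]
width: 0.014
gripper_force: 88.0
clock: 17.25
position: [0.5119, -0.0903, 0.137]
ee_rot: [0.001, 0.995, -0.1, 0.003]
contact_force: [7.9, -1.2, -6.2]
width: 0.0137
gripper_force: 87.9
hole 0.96 0 -16
tangtop 0.91 -2 -5
shoulder 0.65 76 192
nest 0.52 25 -57
```

```bash
python3 -m inch '[{"claw":-1,"travel":[0.015,-0.003,0.005],"turn":0},{"claw":-1,"travel":[0.03,-0.006,0.01],"turn":0},{"claw":-1,"travel":[0.045,-0.009,0.015],"turn":0},{"claw":-1,"travel":[0.045,-0.009,0.02],"turn":0},{"claw":-1,"travel":[0.045,-0.009,0.02],"turn":0}]' 90
python3 - <<'E'
from h import *
s=get_state();print(s["position"],s["contact_force"])
a=imaging.get_image("wrist")[:,:,::-1];cv2.imwrite("pics/raw_p10.png",a);b=imaging.get_image("side")[:,:,::-1]
cv2.imwrite("pics/r10.png",np.hstack([cv2.resize(a[130:290,165:345],(450,400),interpolation=2),cv2.resize(b[175:245,222:282],(343,400),interpolation=2)]))
E
```

```text
clock: 17.8
position: [0.5184, -0.0914, 0.1404]
ee_rot: [-0.0, 0.995, -0.1, -0.001]
contact_force: [0.9, 0.5, -3.4]
width: 0.014
gripper_force: 88.5
[ 0.51843371 -0.09142359  0.1403844 ] [ 0.86919755  0.49778114 -3.43175456]
```

View pics/r10.png

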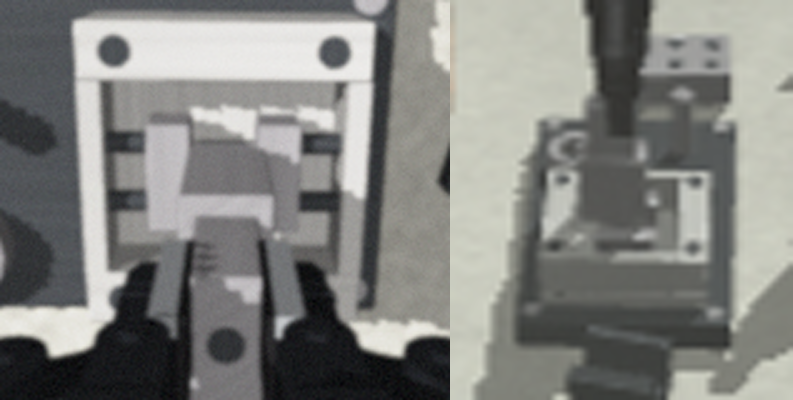

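The block is free: the force is now just its weight, and its foot's lower edge is visible near crop (190–267, 142). I'll fit its pose from the corner points.

```bash
cat > pnp.py <<'E'
from h import *
def fit(px):
    O=np.array([[20,12,0],[20,-12,0],[20,12,45],[20,-12,45],[15,8,45],[15,-8,45],[15,8,80],[15,-8,80],[0,0,80]])/1000.
    K,T=cam("wrist");u=np.array(px,float)/2.5+[165,130]-.3
    ok,r,t=cv2.solvePnP(O,u,K,None);M=np.eye(4);M[:3,:3]=cv2.Rodrigues(r)[0];M[:3,3]=t[:,0];W=T@M
    e=cv2.projectPoints(O,r,t,K,None)[0][:,0]-u;print("rms px",np.sqrt((e**2).sum(1).mean()))
    z=W[:3,2];f=np.array([np.cos(np.radians(-11.4)),np.sin(np.radians(-11.4)),0])
    print("pos",W[:3,3].round(4),"tilt+x deg",np.degrees(np.arcsin(z@f)),"tot",np.degrees(np.arccos(z[2])),"h above nest",W[2,3]-.056)
if __name__=="__main__":
    fit([(190,142),(267,142),(179,196),(272,196),(196,218),(260,218),(191,277),(263,277),(226,345)])
E
python3 pnp.py; tail -1 /dev/null
```

```text
rms px 1.2131905513394432
pos [ 0.512  -0.0913  0.0524] tilt+x deg -2.0245102637394257 tot 2.060662493958754 h above nest -0.0035903733225955484
```

```bash
python3 -m inch '[{"claw":-1,"travel":[0,0,0.02],"turn":0},{"claw":-1,"travel":[0.005,0,0.04],"turn":0},{"claw":-1,"travel":[0.01,-0.002,0.06],"turn":0},{"claw":-1,"travel":[0.015,-0.004,0.07],"turn":0},{"claw":-1,"travel":[0.015,-0.004,0.07],"turn":0}]' 90
python3 -m inch '[{"claw":-1,"travel":[0,0,0],"turn":0},{"claw":-1,"travel":[0,0,0],"turn":0},{"claw":-1,"travel":[0,0,0],"turn":0}]'
python3 - <<'E'
from h import *
a=imaging.get_image("wrist")[:,:,::-1];cv2.imwrite("pics/raw_p11.png",a);b=imaging.get_image("side")[:,:,::-1]
cv2.imwrite("pics/r11.png",np.hstack([cv2.resize(a[130:290,165:345],(450,400),interpolation=2),cv2.resize(b[175:245,222:282],(343,400),interpolation=2)]))
E
```

```text
clock: 18.4
position: [0.5224, -0.0925, 0.1551]
ee_rot: [0.0, 0.995, -0.1, 0.001]
contact_force: [-0.2, -0.1, -4.0]
width: 0.014
gripper_force: 88.5
clock: 18.7
position: [0.5216, -0.0923, 0.1543]
ee_rot: [-0.0, 0.995, -0.1, -0.0]
contact_force: [0.0, 0.0, -3.9]
width: 0.0138
gripper_force: 88.5
```

View pics/r11.png

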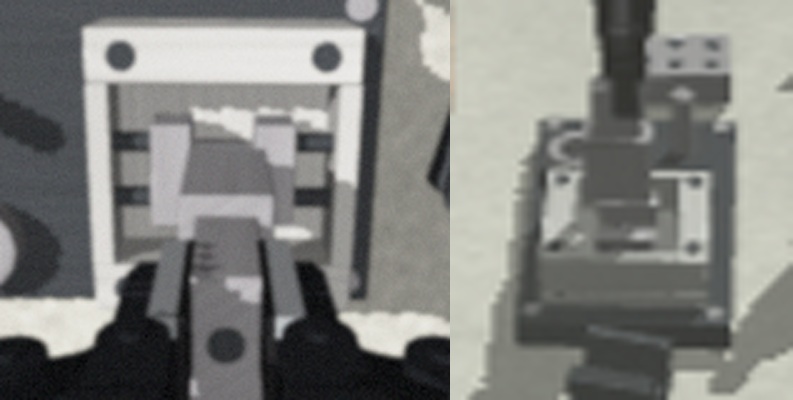

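```bash
python3 -c "
from rig import ticket;print(ticket.sign_off())"
```

```text
the job is handed in; nothing more can be done
None
```

I rocked the block free and handed the job in while still holding it, roughly 11–17 mm above the nest and about 2° off upright; the nest looked down on its base in the last pictures, and the judge's verdict was not shown.

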